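# Hang up the ear defenders and slide the rack into the sonicator dock

## Task

Somebody left the ear defenders standing in front of the sonicator's dock: hang them by their headband over the bar of the rail stand and let go. Then slide the tube rack along the bench into the dock until it is fully home against the machine; its tubes are open, so do not lift or tip it. Do not topple the ear defenders, and leave the carton, the jar and the tip box where they are.

Things in the scene. Friction and masses are not known exactly. Their poses are not given: they have to be found in the camera images.
- defenders: Grey ear defenders, 0.24 kg, standing on their two cups. Origin: on the bench midway between the cups. Own y: cup to cup (156 mm overall, 92 clear inside); own x: across the headband; z up. Cups 66 mm wide in x, 84 tall. A 20 mm wide steel strip arches up from the cups to a crown pad, 22 (x) x 36 (y) mm, z = 145 to 169 mm: grip it along x. All clear below the pad.
- crown (a point): Centre of the underside of the crown pad of the ear defenders, 145 mm above their origin; same axes. It is to rest on the bar, with the bar running along own x.
- rail: Fixed rail stand. Origin: bottom centre of its 100 x 100 x 12 mm grey foot. Steel post, 18 mm diameter, at the origin; from its top one horizontal steel bar, 14 mm diameter, axis 178 mm above the bench (top 185), runs along own +y to a free round end 170 mm from the post axis. The headband can be brought in over that free end.
- rail_mid (a point): Point on the axis of the bar, 95 mm from the post axis, 178 mm above the bench; same axes as the rail stand.
- rack: White tube rack, about 0.4 kg, loose on the bench: block 106 (own x) x 128 (own y) x 55 mm high, rows of tubes (field 92 x 112 mm) standing up to 75 mm. Origin: centre of its underside. Its own -y end goes into the dock first; its +y end face is the one to push.
- sonicator: Fixed white machine, 230 (x) x 200 x 170 mm high, with an open-topped dock open to own +y. Origin: on the bench, where the rack's origin is when home (axes parallel). Dock back stop: machine face at y = -64 mm. Steel side walls 25 mm high, inner faces at x = -59 and +59 mm up to y = +45, then flaring to -81 and +81 at y = +80. The floor is the bench. Defenders, then rack, stand towards +y.
- carton: Bystander: white carton 80 x 110 x 70 mm with its flap raised to 110 mm; origin at the centre of its underside.
- jar: Bystander: small black jar with white cap, diameter 32 mm, height 50 mm; origin at the centre of its underside.
- tip_box: Bystander: red tip box 115 x 80 x 50 mm; origin at the centre of its underside.
Things that resemble listed ones, but are neither listed nor needed, are in the scene too. Leave any purple or yellow look-alike of the rack alone.

How it is judged:
By the outcome, as a careful person would: the job done as asked, in the order asked, and still so for the second after the job is handed in, with the robot touching nothing.
It also fails if it takes over 72 s, if anything falls off the work surface, if the arm or the gripper's body presses on something with over 40 N, if the wrist force passes 120 N, or if a joint passes its speed limit or range.

## Robot

A 7-joint arm with a two-finger parallel gripper is mounted at the origin on the work surface. World frame = base frame: x ahead of the robot, y to its left, z up, the work surface at z = 0. Lengths are in m, angles in rad, forces in N, time in s.
With the tool pointing down it reaches from about 0.4 to 0.85 m from the base axis. Payload 10.4 kg.
Tool frame: the origin (TCP) lies between the finger pads; the fingertips stand manip.tip_extent ahead of it and the grasp point (between the pads) lies 6 mm ahead of it (manip.tip_extent is the distance from the TCP to the fingertips, in m); z points along the fingers, y is the line along which they close (so a half turn about z gives the same grasp; the last joint's range is limited). The gripper opens to 85 mm and grips with 20 to 120 N. Pads are 22 mm wide; open, the fingers measure 114 mm over their backs; the gripper's body (76 mm by 85 mm) begins 54 mm behind the grasp point. The pads swing forward as they close: fully open they stand 13 mm farther back than shut.
Start: joints at [-1.321, 0.332, -0.065, 1.46, 0.022, 1.35, -0.088], TCP at [0.168, 0.602, 0.256] pointing down, gripper open.
Joint ranges: [-2.6, 2.6], [-0.5, 2.12], [-1.47, 1.34], [0.16, 2.42], [-1.27, 4.41], [0.06, 2.06], [-2.6, 2.6]. Speed limits (rad/s): [2.22, 2.22, 2.79, 2.79, 3.14, 3.14, 3.14].

## Interface

Orientations are given as a unit quaternion [x, y, z, w].
In Python, from workcell import get_obs, optics, workorder, manip gives the robot as it stands.
- The arm moves only by the tool jog_arm, never from a script. Its argument "increments" is a list of rows, each a list of 7 numbers: the shift along the tool's x, y, z in m, then the turn, a rotation vector about the tool's x, y, z in rad, then the opening, from -1 (shut) to 1 (fully open). A call has 1 to 5 rows; each row is the pose to reach, as a shift and turn from the pose commanded when the call began, along the tool's axes at that moment; what a row does not reach only later rows make up. A row lasts 1/12 s, in which the tool goes at most 41.7 mm and 7.16 degrees, less where a joint would pass 70% of its speed; a pose out of reach is approached as far as the arm can. A call with a gripper value outside its range is refused whole. The fingers move at their own pace and stop on an object; "grip_force" is the grip in N (left out, the last holds). Time passes only in rows, so rows that repeat a pose let the fingers close. It gives the time, the measured TCP pose, the force, the opening and the grip force at its end, in the units of the state.
- get_obs(): the state, without advancing time (a new reading comes with each control period).
- optics.camera(name): name is "scene" or "top" or "wrist"; returns a dict with "color" (400x640x3 uint8, red, green, blue), "depth" (400x640 float32, m along the optical axis (not along the pixel's ray), 0 where there is no reading), "K" (3x3 intrinsics, pixels), "k1" (the pictures are not rectified: a ray, as slopes to the right and down, at radius r is drawn at 1 + k1 r^2 times it, then the intrinsics apply), "R" (3x3) and "t" (3): a world point X has camera coordinates R X + t. Camera axes: x right, y down, z forward; pixel columns grow to the right and rows downward; lengths in m; the calibration is good to about 2 mm. A picture is of the moment at which its call begins.
- workorder.hand_in(): hands the job in; it is judged then, once.
The state is a dict: "clock": time; "joint_pos": joint angles; "joint_velocities": joint speeds; "tau": joint torques, N m; "position": TCP position; "ee_rot": TCP orientation; "ft_force": force on the tool from outside, world axes, zero at the start; "torque": the same for the moment, N m; "grip_width": opening from 0.0 (shut) to 1.0 (fully open); "grasp_force": force on a finger pad.
Only numpy, scipy, OpenCV 4.12 (cv2) and the standard library are available. Lean on these libraries where they do the work, as an engineer would, in place of code of your own. Each camera call takes 0.05 s, during which the arm holds its last target. There are 200 camera calls.

## Working session

There is one attempt and no reset: what is moved stays moved. The work goes in short steps, Python scripts to look and compute and a tool call to move; the robot and the scene stay as the last step left them, time stands still between calls to the robot, and variables do not carry over. Pictures are saved under pics/ and viewed, at most 10 in all, crops included, and the job is handed in when it is done.

Besides the shell and the picture viewer there is one more tool, called by a JSON object that holds its "api" and its "payload". jog_arm: Moves the arm, as the interface text tells. Its arguments: {"type":"object","properties":{"increments":{"type":"array"},"grip_force":{"type":"number"}},"required":["increments"]}

```bash
ls; mkdir -p pics
cat > h.py <<'E'
import numpy as np, cv2
from scipy.spatial.transform import Rotation as Rn
from workcell import get_obs, optics, workorder, manip
def ray(c,u,v):
    K=c["K"]; xd=np.array([(u-K[0,2])/K[0,0],(v-K[1,2])/K[1,1]]); x=xd.copy()
    for _ in range(20): x=xd/(1+c["k1"]*(x@x))
    return np.array([x[0],x[1],1.])
def w(c,u,v):  # world from depth
    d=c["depth"][int(round(v)),int(round(u))]; return c["R"].T@(ray(c,u,v)*d-c["t"])
def wz(c,u,v,z): # world on plane z
    o=-c["R"].T@c["t"]; d=c["R"].T@ray(c,u,v); return o+d*(z-o[2])/d[2]
def cloud(c):
    K=c["K"]; H,W=c["depth"].shape; U,V=np.meshgrid(np.arange(W),np.arange(H))
    xd=np.stack([(U-K[0,2])/K[0,0],(V-K[1,2])/K[1,1]],-1); x=xd.copy()
    for _ in range(20): x=xd/(1+c["k1"]*(x**2).sum(-1,keepdims=True))
    P=np.concatenate([x,np.ones((H,W,1))],-1)*c["depth"][...,None]
    return (P-c["t"])@c["R"]
def proj(c,X):
    p=c["R"]@np.asarray(X)+c["t"]; x=p[:2]/p[2]; x=x*(1+c["k1"]*(x@x)); return c["K"][:2,:2]@x+c["K"][:2,2]
def save(n,im): cv2.imwrite(n,im[...,::-1])
def tri(c1,p1,c2,p2):
    A=[];b=[]
    for c,p in((c1,p1),(c2,p2)):
        o=-c["R"].T@c["t"]; d=c["R"].T@ray(c,*p); d/=np.linalg.norm(d); M=np.eye(3)-np.outer(d,d); A.append(M); b.append(M@o)
    A=np.vstack(A); b=np.hstack(b); x=np.linalg.lstsq(A,b,rcond=None)[0]; return x,np.linalg.norm(A@x-b)
E
python3 - <<'E'
from h import *
import pickle
cs={n:optics.camera(n) for n in("scene","top")}
pickle.dump(cs,open("c0.pkl","wb"))
for n,c in cs.items(): save(f"pics/{n}0.png",c["color"]); print(n,c["K"].round(1).tolist(),c["k1"],(-c["R"].T@c["t"]).round(3), c["R"].round(2).tolist())
print(get_obs(), manip.tip_extent)
E
```

```text
pics
scene [[400.7, 0.0, 317.7], [0.0, 400.7, 199.1], [0.0, 0.0, 1.0]] -0.0477416563200183 [ 1.416 -0.506  0.803] [[0.5, 0.87, -0.01], [0.47, -0.28, -0.83], [-0.72, 0.41, -0.55]]
top [[435.4, 0.0, 316.3], [0.0, 435.4, 195.4], [0.0, 0.0, 1.0]] -0.010550234187323277 [0.313 0.026 1.219] [[-0.03, -1.0, 0.0], [-0.99, 0.03, -0.16], [0.16, -0.01, -0.99]]
{'clock': 0.1, 'joint_pos': array([-1.32060147,  0.33282319, -0.06469914,  1.4608319 ,  0.02159738,
        1.34986968, -0.08849664]), 'joint_velocities': array([-0.00058019, -0.00254931, -0.00039339, -0.00330004,  0.00147075,
       -0.00098082,  0.00107106]), 'tau': array([ 1.11957888e-03, -6.26744914e+01,  4.87929059e-02, -3.92431533e+01,
        1.61784055e-02,  6.97682990e-03,  5.94183689e-05]), 'position': array([0.16831331, 0.6016149 , 0.25559853]), 'ee_rot': array([ 1.35964637e-01,  9.90713498e-01, -6.15651109e-04, -5.87123290e-05]), 'ft_force': array([-0.56164098, -0.12826972, -1.38579934]), 'torque': array([-0.01407153,  0.00503279,  0.03141313]), 'grasp_force': 0.0, 'grip_width': 1.0037393056508417} 0.025
```

View pics/scene0.png

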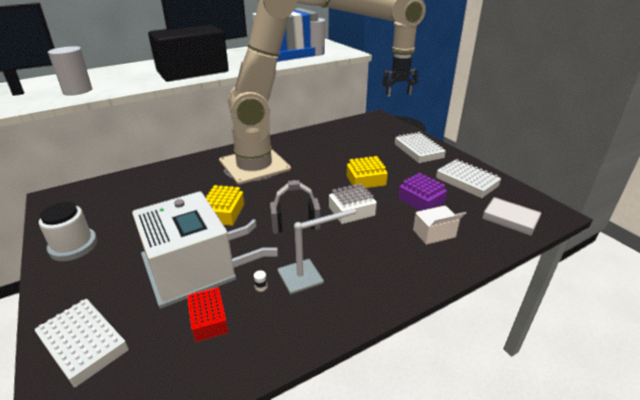

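View pics/top0.png

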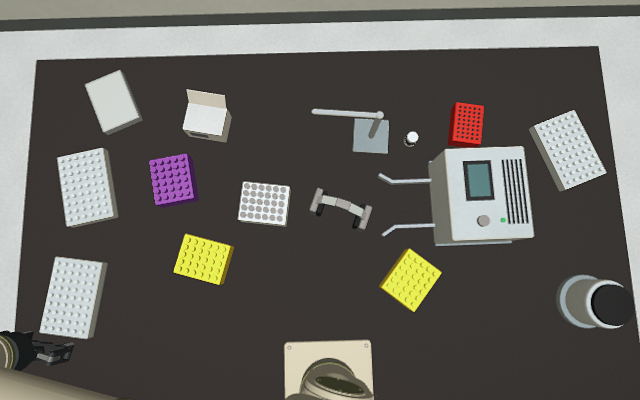

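The scene shows the rail post at (297,250), the defenders at (295,205), the sonicator at (180,245) and the jar at (260,280). In the top view the dock opens left at (385–430, 180–230), with the defenders at (341,205), the post top at (380,115) and the bar's free end at (313,111).

Rack candidates in the top view:
- White with grey tubes, (264,204)
- Larger white racks at (87,187), (73,297) and (568,150)
- Purple, (172,180)
- Yellow, (203,259) and (411,280)

The one at (264,204) fits: it is white, holds tubes, is about 106x128 and lines up with the dock behind the defenders. I'll confirm it in an enlarged crop.

Run:
```python
from h import *
import pickle
cs=pickle.load(open("c0.pkl","rb"))
a=cs["top"]["color"][90:250,225:445]; b=cs["scene"]["color"][165:305,220:420]
save("pics/topc.png",cv2.resize(a,None,fx=3.6,fy=3.6,interpolation=cv2.INTER_CUBIC))
save("pics/scenec.png",cv2.resize(b,None,fx=4,fy=4,interpolation=cv2.INTER_CUBIC))
T=cs["top"];P=cloud(T)
def reg(n,u0,u1,v0,v1,z0,z1):
    p=P[v0:v1,u0:u1].reshape(-1,3); m=(p[:,2]>z0)&(p[:,2]<z1); q=p[m]
    r=cv2.minAreaRect((q[:,:2]*1000).astype(np.float32)); print(n,len(q),"mean",q.mean(0).round(4),"rect",np.round(r[0],1),np.round(r[1],1),round(r[2],2),"zmax",q[:,2].max().round(3))
reg("rack",230,300,172,235,.045,.09)
reg("racktop",230,300,172,235,.065,.09)
reg("def crown",325,360,190,222,.14,.2)
reg("def all",300,380,180,235,.03,.2)
reg("bar",305,392,100,125,.165,.2)
reg("foot",345,395,115,160,.006,.02)
reg("machine",425,540,140,250,.15,.19)
reg("walls",375,432,165,240,.015,.035)
reg("bench",390,430,195,220,-.02,.02)
reg("jar",400,422,125,150,.03,.07)
reg("carton",180,235,88,145,.05,.13)
```

```text
rack 1846 mean [0.4838 0.1606 0.0645] rect [486.1 162.2] [128.2 106.4] 82.16 zmax 0.082
racktop 891 mean [0.4861 0.1622 0.0748] rect [485.9 162.1] [113.   93.6] 82.17 zmax 0.082
def crown 304 mean [ 0.461  -0.0438  0.1581] rect [461.7 -42.6] [89.4 21.9] 67.87 zmax 0.173
def all 957 mean [ 0.4587 -0.0431  0.1105] rect [461.5 -43.7] [156.1  66.1] 68.81 zmax 0.173
bar 423 mean [ 0.6853 -0.0665  0.1831] rect [687.8 -63.3] [177.1  18.8] 83.93 zmax 0.192
foot 1036 mean [ 0.6757 -0.1407  0.0115] rect [ 676.2 -130.7] [123.9 113.2] 83.91 zmax 0.019
machine 7547 mean [ 0.477  -0.3983  0.1698] rect [ 480.3 -402.2] [231.3 200.3] 0.87 zmax 0.185
walls 390 mean [ 0.4903 -0.2329  0.024 ] rect [ 487.8 -230.7] [194.5 147.1] 0.58 zmax 0.035
bench 998 mean [ 4.705e-01 -2.433e-01 -3.000e-04] rect [ 470.8 -243.4] [113.7  69.6] 88.48 zmax 0.007
jar 102 mean [ 0.6603 -0.2523  0.0481] rect [ 661.2 -253. ] [28.1 28.4] 35.6 zmax 0.057
carton 1705 mean [0.7348 0.3175 0.0756] rect [732.8 319.2] [112.5 103.7] 78.04 zmax 0.115
```

View pics/topc.png

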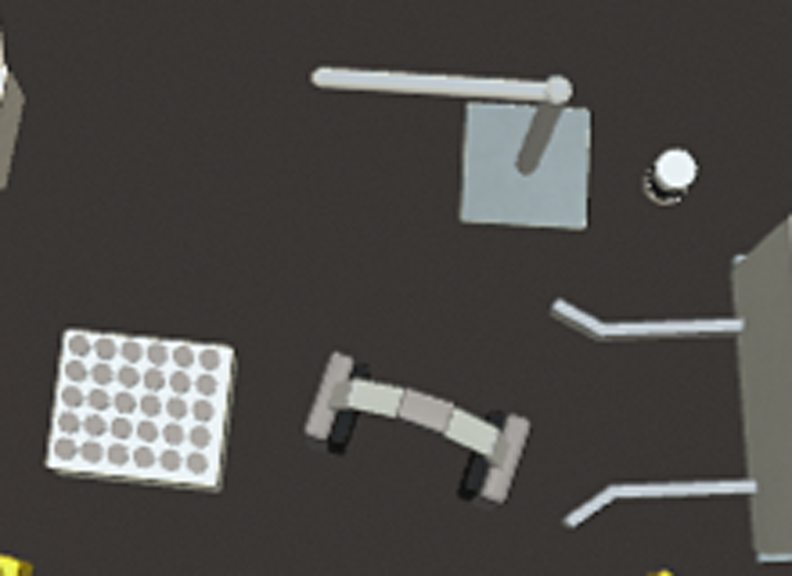

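View pics/scenec.png

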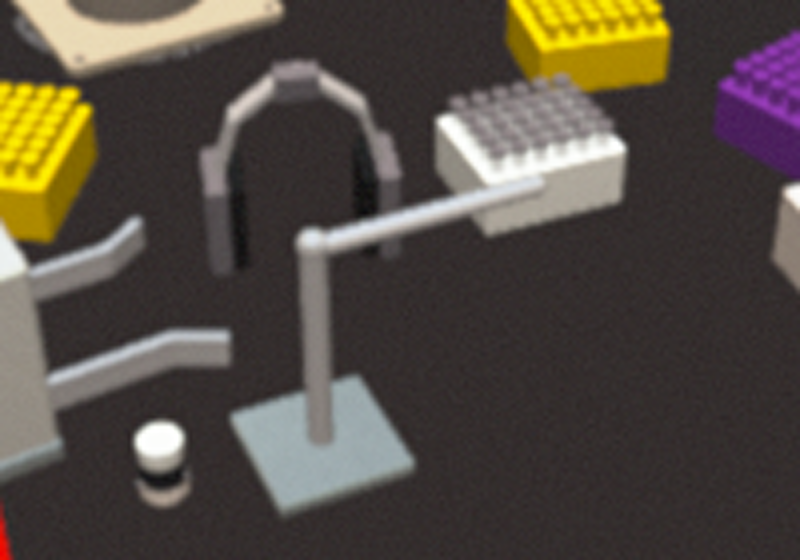

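The crops confirm the rack: white with grey tubes, measured 128x106 mm, tube tops at about 0.075 m. In the top crop the crown pad centre is (425,410), the bar end (316,76) and the post top (560,88), with the dock walls at v≈330 and v≈489. Next I'll triangulate these against the scene crop: pad (296,72), bar end (540,184), post top (312,238).

Run:
```python
from h import *
import pickle
cs=pickle.load(open("c0.pkl","rb")); T,S=cs["top"],cs["scene"]
tp=lambda u,v:(225-.36+(u+.5)/3.6,90-.36+(v+.5)/3.6); sp=lambda u,v:(220-.375+u/4,165-.375+v/4)
for n,a,b in [("padtopcentre",(425,408),(296,70)),("barend",(316,76),(540,184)),("posttop",(560,88),(312,238)),("rack near-left tube corner",(64,449),(560,82))]:
    x,e=tri(T,tp(*a),S,sp(*b)); print(n,x.round(4),"res",round(e,4))
for n,p in [("upA",(605,334)),("upB",(735,329)),("loA",(615,486)),("loB",(750,482))]: print(n,wz(T,*tp(*p),.025).round(4))
P=np.vstack([cloud(T).reshape(-1,3)]); Q=cloud(S).reshape(-1,3)
def sel(A,b): return A[np.all((A>np.array(b)[:,0])&(A<np.array(b)[:,1]),1)]
for nm,A in(("top",P),("scene",Q)):
    q=sel(A,[(.42,.52),(-.09,.01),(.150,.185)])
    r=cv2.minAreaRect((q[:,:2]*1000).astype(np.float32)); 
    pad=q[np.hypot(q[:,0]-.4615,q[:,1]+.043)<.017]; print(nm,"arch",np.round(r[0],1),np.round(r[1],1),round(r[2],1),"pad z pct",np.percentile(pad[:,2],[10,50,90]).round(4),pad.mean(0).round(4),len(pad))
    q=sel(A,[(.66,.72),(-.13,.025),(.165,.195)]); k=np.polyfit(q[:,1],q[:,0],1); print(" bar x=",k.round(4),"ymax",np.percentile(q[:,1],[99,100]).round(4),"z",np.percentile(q[:,2],[50,90]).round(4),len(q))
    q=sel(A,[(.37,.59),(-.49,-.31),(.155,.185)]); r=cv2.minAreaRect((q[:,:2]*1000).astype(np.float32)); print(" mach",np.round(r[0],1),np.round(r[1],1),round(r[2],2),"z",np.median(q[:,2]).round(4))
    q=sel(A,[(.40,.57),(.08,.25),(.035,.09)]); r=cv2.minAreaRect((q[:,:2]*1000).astype(np.float32)); print(" rack",np.round(r[0],1),np.round(r[1],1),round(r[2],2))
    q=sel(A,[(.62,.76),(-.22,-.04),(.008,.017)]); r=cv2.minAreaRect((q[:,:2]*1000).astype(np.float32)); print(" foot",np.round(r[0],1),np.round(r[1],1),round(r[2],2))
    for lo in((.39,.425),(.525,.56)):
        q=sel(A,[lo,(-.29,-.20),(.018,.03)]); print(" wall",np.polyfit(q[:,1],q[:,0],1).round(4),np.percentile(q[:,0],[2,98]).round(4),len(q))
    q=sel(A,[(.38,.55),(-.14,.05),(.02,.2)]); r=cv2.minAreaRect((q[:,:2]*1000).astype(np.float32)); print(" def",np.round(r[0],1),np.round(r[1],1),round(r[2],2))
```

```text
padtopcentre [ 0.4626 -0.0446  0.1683] res 0.0009
barend [0.6957 0.0224 0.1785] res 0.0017
posttop [ 0.6801 -0.1444  0.1864] res 0.0002
rack near-left tube corner [0.4531 0.2154 0.0715] res 0.0016
upA [ 0.5373 -0.1954  0.025 ]
upB [ 0.5384 -0.2966  0.025 ]
loA [ 0.419  -0.1963  0.025 ]
loB [ 0.4191 -0.2998  0.025 ]
top arch [461.6 -43.1] [67.5 21.9] 68.6 pad z pct [0.1643 0.1676 0.1708] [ 0.461  -0.0427  0.1673] 126
 bar x= [0.0921 0.6916] ymax [0.0236 0.025 ] z [0.1833 0.1861] 355
 mach [ 480. -400.] [219.9 180. ] 0.0 z 0.1702
 rack [486.1 162.2] [128.2 106.4] 82.16
 foot [ 679.  -142.2] [ 99.9 100.4] 84.51
 wall [-0.0113  0.4127] [0.4116 0.4194] 101
 wall [-0.004   0.5403] [0.5375 0.5461] 104
 def [461.5 -43.6] [156.1  66.2] 68.81
scene arch [464.4 -48.8] [64.9 26. ] 71.8 pad z pct [0.1547 0.1672 0.1702] [ 0.4688 -0.0464  0.1644] 66
 bar x= [0.0908 0.6987] ymax [0.0175 0.0206] z [0.1827 0.1856] 282
 mach [ 480. -400.] [219.9 179.9] 0.0 z 0.1721
 rack [489.9 157.2] [131.4 108.9] 79.98
 foot [ 681.3 -146.7] [ 99.5 104.3] 84.82
 wall [-0.0042  0.4175] [0.4096 0.4247] 74
 wall [0.0039 0.5453] [0.5383 0.5493] 113
 def [466.5 -49.1] [154.9  70.7] 67.74
```

Heights check out: pad top 0.168 m (text 0.169), bar top 0.185, and every size matches. The crown is at (0.462,-0.043), rail_mid at about (0.688,-0.047) and home at about (0.478,-0.239). Moving above the crown.

{"api": "jog_arm", "payload": {"increments": [[-0.035, -0.0215, -0.0045, 0, 0, 0, 1], [-0.07, -0.043, -0.009, 0, 0, 0, 1], [-0.105, -0.0645, -0.0135, 0, 0, 0, 1], [-0.14, -0.086, -0.018, 0, 0, 0, 1], [-0.176, -0.1075, -0.022, 0, 0, 0, 1]]}}

```text
clock: 0.52
position: [0.3095, 0.4495, 0.2783]
ee_rot: [0.136, 0.991, -0.0, -0.0]
ft_force: [0.9, 0.7, 0.0]
grip_width: 0.998
grasp_force: 0.0
```

{"api": "jog_arm", "payload": {"increments": [[-0.035, -0.0215, -0.0045, 0, 0, 0, 1], [-0.07, -0.043, -0.009, 0, 0, 0, 1], [-0.105, -0.0645, -0.0135, 0, 0, 0, 1], [-0.14, -0.086, -0.018, 0, 0, 0, 1], [-0.176, -0.1075, -0.022, 0, 0, 0, 1]]}}

```text
clock: 0.93
position: [0.4497, 0.2989, 0.3004]
ee_rot: [0.136, 0.991, 0.0, -0.0]
ft_force: [0.8, 0.6, 0.1]
grip_width: 0.999
grasp_force: 0.0
```

{"api": "jog_arm", "payload": {"increments": [[-0.01, -0.035, 0, 0, 0, 0, 1], [-0.02, -0.07, 0, 0, 0, 0, 1], [-0.03, -0.105, 0, 0, 0, 0, 1], [-0.04, -0.14, 0, 0, 0, 0, 1], [-0.052, -0.163, 0, 0, 0, 0, 1]]}}

```text
clock: 1.35
position: [0.4544, 0.1263, 0.3001]
ee_rot: [0.137, 0.991, 0.0, -0.0]
ft_force: [0.2, -0.6, 0.5]
grip_width: 0.999
grasp_force: 0.0
```

{"api": "jog_arm", "payload": {"increments": [[-0.01, -0.035, 0, 0, 0, 0.12, 1], [-0.02, -0.07, 0, 0, 0, 0.24, 1], [-0.03, -0.105, 0, 0, 0, 0.36, 1], [-0.04, -0.14, 0, 0, 0, 0.48, 1], [-0.052, -0.163, 0, 0, 0, 0.6, 1]]}}

```text
clock: 1.77
position: [0.4601, -0.0448, 0.3003]
ee_rot: [0.427, 0.904, 0.0, -0.0]
ft_force: [-0.2, -0.3, -0.4]
grip_width: 1.001
grasp_force: 0.0
```

{"api": "jog_arm", "payload": {"increments": [[0, 0, 0, 0, 0, 0.12, 1], [0, 0, 0, 0, 0, 0.24, 1], [0, 0, 0, 0, 0, 0.36, 1], [0, 0, 0, 0, 0, 0.48, 1], [0, 0, 0, 0, 0, 0.6, 1]]}}

```text
clock: 2.18
position: [0.4609, -0.0414, 0.2999]
ee_rot: [0.674, 0.739, -0.0, -0.0]
ft_force: [0.2, -0.1, 0.5]
grip_width: 1.002
grasp_force: 0.0
```

{"api": "jog_arm", "payload": {"increments": [[0, 0, 0, 0, 0, 0.12, 1], [0, 0, 0, 0, 0, 0.24, 1], [0, 0, 0, 0, 0, 0.36, 1], [0, 0, 0, 0, 0, 0.468, 1], [0, 0, 0, 0, 0, 0.468, 1]]}}

```text
clock: 2.6
position: [0.461, -0.0413, 0.3]
ee_rot: [0.827, 0.563, -0.0, -0.0]
ft_force: [-0.0, -0.8, -0.5]
grip_width: 0.999
grasp_force: 0.0
```

```bash
cat >> h.py <<'E'
def go(xyz,yaw=None):
    """shift in tool axes and turn about tool z to bring the TCP to xyz with tool-y line at yaw (deg)"""
    o=get_obs(); R=Rn.from_quat(o["ee_rot"]).as_matrix(); y=np.degrees(np.arctan2(R[1,1],R[0,1]))
    d=0 if yaw is None else -((yaw-y+90)%180-90)
    print("pos",o["position"].round(4),"tooly",round(y,2),"shift",(R.T@(np.array(xyz)-o["position"])).round(4),"turnz",round(np.radians(d),4),"tilt",R[:,2].round(3),"clk",o["clock"])
def sel(A,b):
    A=A.reshape(-1,3); return A[np.all((A>np.array(b)[:,0])&(A<np.array(b)[:,1]),1)]
def rect(q):
    r=cv2.minAreaRect((q[:,:2]*1000).astype(np.float32)); return np.round(r[0],1),np.round(r[1],1),round(r[2],2),len(q)
E
python3 - <<'E'
from h import *
c=optics.camera("wrist"); save("pics/wr1.png",c["color"]); P=cloud(c)
print((-c["R"].T@c["t"]).round(3))
for z0,z1 in((.155,.18),(.13,.18),(.03,.18)): q=sel(P,[(.36,.56),(-.15,.06),(z0,z1)]); print(z0,rect(q),np.median(q[:,2]).round(4))
q=sel(P,[(.44,.48),(-.063,-.02),(.16,.18)]); print(np.percentile(q[:,2],[10,50,90]).round(4))
go((.4615,-.043,.174),-21.2)
E
```

```text
[0.487 0.026 0.418]
0.155 (array([462.3, -43.9]), array([52.6, 22. ]), 69.13, 1601) 0.1688
0.13 (array([462.3, -44. ]), array([105.6,  22. ]), 69.13, 2982) 0.1567
0.03 (array([462.5, -44.4]), array([154.7,  66. ]), 68.55, 6411) 0.1078
[0.1668 0.169  0.17  ]
pos [ 0.461  -0.0413  0.3   ] tooly -21.1 shift [-0.0013  0.0011  0.126 ] turnz 0.0017 tilt [-0.  0. -1.] clk 2.65
```

View pics/wr1.png

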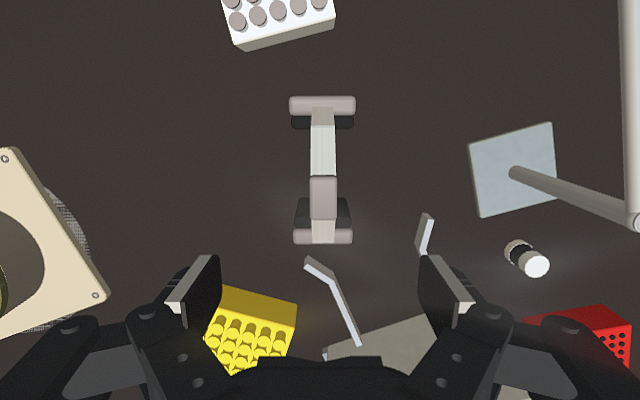

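The wrist view shows the pad upright at (323,198), with the arch aligned across the fingers. Its measured centre is (0.462,-0.044), top at 0.169. Descending and gripping with the tips kept above the pad's underside.

{"api": "jog_arm", "payload": {"increments": [[-0.001, 0.001, 0.03, 0, 0, 0, 1], [-0.002, 0.002, 0.06, 0, 0, 0, 1], [-0.002, 0.002, 0.09, 0, 0, 0, 1], [-0.002, 0.002, 0.115, 0, 0, 0, 1], [-0.002, 0.002, 0.126, 0, 0, 0, 1]]}}

```text
clock: 3.07
position: [0.4606, -0.0439, 0.1711]
ee_rot: [0.824, 0.567, -0.002, -0.001]
ft_force: [-1.3, -1.2, 0.1]
grip_width: 0.998
grasp_force: 0.0
```

{"api": "jog_arm", "payload": {"increments": [[0, 0, 0, 0, 0, 0, -0.2], [0, 0, 0, 0, 0, 0, -0.35], [0, 0, 0, 0, 0, 0, -0.5], [0, 0, 0, 0, 0, 0, -0.65], [0, 0, 0, 0, 0, 0, -0.8]], "grip_force": 40}}

```text
clock: 3.48
position: [0.463, -0.0438, 0.1754]
ee_rot: [0.825, 0.565, 0.001, 0.0]
ft_force: [0.3, -0.4, -0.1]
grip_width: 0.3
grasp_force: 0.0
```

{"api": "jog_arm", "payload": {"increments": [[0, 0, 0, 0, 0, 0, -1], [0, 0, 0, 0, 0, 0, -1], [0, 0, 0, 0, 0, 0, -1], [0, 0, 0, 0, 0, 0, -1], [0, 0, 0, 0, 0, 0, -1]]}}

```text
clock: 3.9
position: [0.4632, -0.0438, 0.1754]
ee_rot: [0.825, 0.565, 0.001, 0.0]
ft_force: [0.2, -0.2, 7.0]
grip_width: 0.247
grasp_force: 40.4
```

{"api": "jog_arm", "payload": {"increments": [[0, 0, -0.008, 0, 0, 0, -1], [0, 0, -0.025, 0, 0, 0, -1], [0, 0, -0.05, 0, 0, 0, -1], [0, 0, -0.075, 0, 0, 0, -1], [0, 0, -0.1, 0, 0, 0, -1]], "grip_force": 50}}

```text
clock: 4.32
position: [0.4618, -0.044, 0.2756]
ee_rot: [0.825, 0.565, -0.0, -0.0]
ft_force: [0.8, 1.3, -1.4]
grip_width: 0.247
grasp_force: 49.6
```

Run:
```python
from h import *
go((.55,.075,.275)); go((.7,.087,.275),-95.3); print(get_obs()["grip_width"],get_obs()["ft_force"])
```

```text
pos [ 0.4618 -0.044   0.2756] tooly -21.2 shift [0.1429 0.0392 0.0005] turnz 0.0 tilt [-0.001 -0.    -1.   ] clk 4.3167
pos [ 0.4618 -0.044   0.2756] tooly -21.2 shift [0.2083 0.1747 0.0004] turnz 1.2932 tilt [-0.001 -0.    -1.   ] clk 4.3167
0.24668328630461797 [ 0.81636081  1.27761015 -1.38934914]
```

{"api": "jog_arm", "payload": {"increments": [[0.02, 0.005, 0, 0, 0, 0, -1], [0.05, 0.014, 0, 0, 0, 0, -1], [0.085, 0.023, 0, 0, 0, 0, -1], [0.12, 0.033, 0, 0, 0, 0, -1], [0.143, 0.039, 0, 0, 0, 0, -1]]}}

```text
clock: 4.73
position: [0.5513, 0.0789, 0.2741]
ee_rot: [0.824, 0.566, 0.0, -0.0]
ft_force: [0.4, 0.9, -2.2]
grip_width: 0.25
grasp_force: 49.6
```

{"api": "jog_arm", "payload": {"increments": [[0, 0, 0, 0, 0, 0.05, -1], [0, 0, 0, 0, 0, 0.14, -1], [0, 0, 0, 0, 0, 0.23, -1], [0, 0, 0, 0, 0, 0.32, -1], [0, 0, 0, 0, 0, 0.41, -1]]}}

```text
clock: 5.15
position: [0.5501, 0.0754, 0.2743]
ee_rot: [0.924, 0.383, -0.0, -0.0]
ft_force: [0.1, 0.6, -2.1]
grip_width: 0.243
grasp_force: 49.7
```

{"api": "jog_arm", "payload": {"increments": [[0, 0, 0, 0, 0, 0.1, -1], [0, 0, 0, 0, 0, 0.2, -1], [0, 0, 0, 0, 0, 0.3, -1], [0, 0, 0, 0, 0, 0.4, -1], [0, 0, 0, 0, 0, 0.48, -1]]}}

```text
clock: 5.57
position: [0.55, 0.0753, 0.2744]
ee_rot: [0.988, 0.152, -0.0, -0.0]
ft_force: [-0.8, -0.1, -2.1]
grip_width: 0.243
grasp_force: 49.7
```

{"api": "jog_arm", "payload": {"increments": [[0, 0, 0, 0, 0, 0.1, -1], [0, 0, 0, 0, 0, 0.2, -1], [0, 0, 0, 0, 0, 0.3, -1], [0, 0, 0, 0, 0, 0.37, -1], [0, 0, 0, 0, 0, 0.403, -1]]}}

```text
clock: 5.98
position: [0.55, 0.0754, 0.2744]
ee_rot: [0.999, -0.048, -0.0, 0.0]
ft_force: [1.2, 0.4, -1.9]
grip_width: 0.244
grasp_force: 49.7
```

Run:
```python
from h import *
go((.7,.087,.245),-95.3); print(get_obs()["grip_width"],get_obs()["joint_pos"].round(2))
```

```text
pos [0.55   0.0754 0.2744] tooly -95.52 shift [ 0.1482 -0.026   0.0293] turnz -0.0038 tilt [-0.001 -0.    -1.   ] clk 5.9833
0.24382265709660567 [-0.66  0.17  0.51  1.65 -0.09  1.35 -1.81]
```

{"api": "jog_arm", "payload": {"increments": [[0.015, -0.012, 0, 0, 0, 0, -1], [0.05, -0.026, 0, 0, 0, 0, -1], [0.085, -0.026, 0, 0, 0, 0, -1], [0.12, -0.026, 0, 0, 0, 0, -1], [0.148, -0.026, 0, 0, 0, 0, -1]]}}

```text
clock: 6.4
position: [0.7016, 0.0881, 0.2736]
ee_rot: [0.999, -0.045, -0.0, 0.0]
ft_force: [0.2, -0.3, -0.8]
grip_width: 0.245
grasp_force: 49.7
```

{"api": "jog_arm", "payload": {"increments": [[0, 0, 0.005, 0, 0, 0, -1], [0, 0, 0.015, 0, 0, 0, -1], [0, 0, 0.025, 0, 0, 0, -1], [0, 0, 0.03, 0, 0, 0, -1], [0, 0, 0.03, 0, 0, 0, -1]]}}

```text
clock: 6.82
position: [0.6986, 0.0882, 0.2428]
ee_rot: [0.999, -0.046, -0.001, -0.0]
ft_force: [-0.5, 0.5, -1.6]
grip_width: 0.246
grasp_force: 49.7
```

Run:
```python
from h import *
S=optics.camera("scene");W=optics.camera("wrist");T=optics.camera("top")
a=S["color"][100:280,270:450]; b=cv2.resize(W["color"],None,fx=.66,fy=.66); a=cv2.resize(a,(400,400),interpolation=cv2.INTER_CUBIC)
im=np.zeros((400,400+b.shape[1],3),np.uint8); im[:,:400]=a; im[:b.shape[0],400:]=b; save("pics/s2.png",im[:,:800])
for n,c in(("S",S),("W",W),("T",T)):
    P=cloud(c)
    q=sel(P,[(.58,.83),(.04,.14),(.05,.13)]); print(n,"cups",len(q)>3 and rect(q), np.percentile(q[:,2],[1,50]).round(3) if len(q) else 0)
    q=sel(P,[(.65,.73),(-.12,.02),(.174,.195)]); print(" bar",np.polyfit(q[:,1],q[:,0],1).round(4) if len(q)>20 else 0,np.percentile(q[:,2],[50,90]).round(4) if len(q) else 0,len(q))
go((.688,-.0474,.245),-95.3)
```

```text
S cups (array([701.4,  84.9]), array([ 67.2, 158. ]), 84.51, 758) [0.07  0.101]
 bar [0.0916 0.699 ] [0.1827 0.1859] 260
W cups (array([650.7,  93.1]), array([61.8,  4.9]), 86.0, 147) [0.075 0.084]
 bar [0.0877 0.6957] [0.1839 0.1853] 4719
T cups False 0
 bar [0.0926 0.6916] [0.1833 0.1868] 323
pos [0.6998 0.088  0.2451] tooly -95.25 shift [0.0006 0.1359 0.    ] turnz 0.0009 tilt [ 0.001  0.001 -1.   ] clk 6.9667
```

View pics/s2.png

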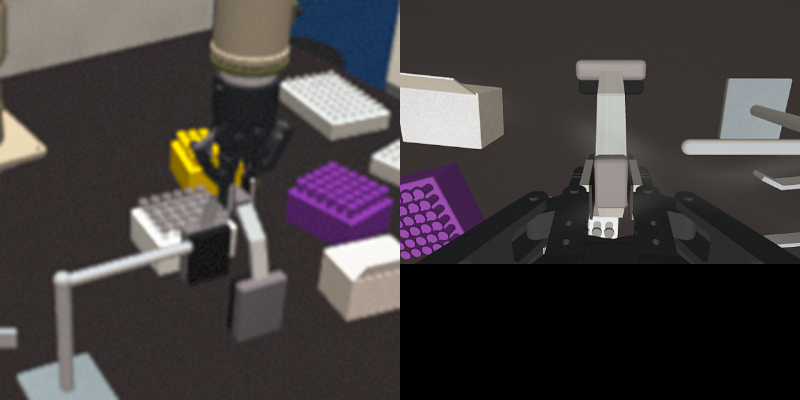

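The scene crop shows the band upright in the fingers beside the bar's free end at (190,245). In the wrist view the bar is at (740,147), to the side of the pad. Averaging the views puts the bar line about 3 mm off the crown, so I'm sliding in over the free end.

{"api": "jog_arm", "payload": {"increments": [[0.002, 0.01, 0, 0, 0, 0, -1], [0.003, 0.025, 0, 0, 0, 0, -1], [0.003, 0.04, 0, 0, 0, 0, -1], [0.003, 0.055, 0, 0, 0, 0, -1], [0.003, 0.07, 0, 0, 0, 0, -1]]}}

```text
clock: 7.38
position: [0.6964, 0.0146, 0.2445]
ee_rot: [0.999, -0.047, 0.0, 0.0]
ft_force: [-0.6, 0.0, -1.7]
grip_width: 0.247
grasp_force: 49.7
```

{"api": "jog_arm", "payload": {"increments": [[0, 0.015, 0, 0, 0, 0, -1], [0, 0.03, 0, 0, 0, 0, -1], [0, 0.045, 0, 0, 0, 0, -1], [0, 0.06, 0, 0, 0, 0, -1], [0, 0.066, 0, 0, 0, 0, -1]]}}

```text
clock: 7.8
position: [0.6901, -0.0518, 0.2444]
ee_rot: [0.999, -0.048, 0.0, 0.001]
ft_force: [0.4, -0.2, -1.8]
grip_width: 0.247
grasp_force: 49.7
```

{"api": "jog_arm", "payload": {"increments": [[0, 0, 0.005, 0, 0, 0, -1], [0, 0, 0.012, 0, 0, 0, -1], [0, 0, 0.018, 0, 0, 0, -1], [0, 0, 0.022, 0, 0, 0, -1], [0, 0, 0.025, 0, 0, 0, -1]]}}

```text
clock: 8.22
position: [0.6904, -0.0468, 0.2179]
ee_rot: [0.999, -0.045, -0.001, -0.0]
ft_force: [-0.2, 0.3, -3.2]
grip_width: 0.244
grasp_force: 49.7
```

{"api": "jog_arm", "payload": {"increments": [[0, 0, 0.001, 0, 0, 0, -1], [0, 0, 0.002, 0, 0, 0, -1], [0, 0, 0.003, 0, 0, 0, -1], [0, 0, 0.004, 0, 0, 0, -1], [0, 0, 0.004, 0, 0, 0, -1]]}}

```text
clock: 8.63
position: [0.6907, -0.048, 0.2156]
ee_rot: [0.999, -0.046, 0.0, -0.0]
ft_force: [0.0, 1.0, 0.0]
grip_width: 0.246
grasp_force: 49.9
```

{"api": "jog_arm", "payload": {"increments": [[0, 0, 0.001, 0, 0, 0, -1], [0, 0, 0.001, 0, 0, 0, -0.45], [0, 0, 0.001, 0, 0, 0, -0.35], [0, 0, 0.001, 0, 0, 0, -0.2], [0, 0, 0.001, 0, 0, 0, -0.1]], "grip_force": 20}}

```text
clock: 9.05
position: [0.6906, -0.0481, 0.2142]
ee_rot: [0.999, -0.046, 0.0, -0.0]
ft_force: [0.5, 0.7, 0.1]
grip_width: 0.451
grasp_force: 0.0
```

{"api": "jog_arm", "payload": {"increments": [[0, 0, 0, 0, 0, 0, 0], [0, 0, 0, 0, 0, 0, 0], [0, 0, -0.01, 0, 0, 0, 0], [0, 0, -0.03, 0, 0, 0, 0], [0, 0, -0.06, 0, 0, 0, 0]]}}

```text
clock: 9.47
position: [0.6896, -0.0478, 0.2731]
ee_rot: [0.999, -0.046, -0.002, 0.0]
ft_force: [0.7, 0.1, 1.2]
grip_width: 0.499
grasp_force: 0.0
```

Run:
```python
from h import *
S=optics.camera("scene");W=optics.camera("wrist")
a=S["color"][140:300,260:420]; b=cv2.resize(W["color"],None,fx=.66,fy=.66); a=cv2.resize(a,(400,400),interpolation=cv2.INTER_CUBIC)
im=np.zeros((400,400+b.shape[1],3),np.uint8); im[:,:400]=a; im[:b.shape[0],400:]=b; save("pics/s3.png",im[:,:800])
for n,c in(("S",S),("W",W)):
    P=cloud(c)
    q=sel(P,[(.6,.8),(-.11,.03),(.197,.22)]); print(n,"pad/arch",rect(q), np.percentile(q[:,2],[5,50,95]).round(4))
    q=sel(P,[(.58,.8),(-.11,.03),(.035,.13)]); print("cups",rect(q) if len(q)>3 else 0)
print(get_obs()["grip_width"])
```

```text
S pad/arch (array([694.4, -51.7]), array([22.9, 41.5]), 87.84, 118) [0.1979 0.2079 0.2106]
cups (array([695.7, -52.2]), array([ 65.8, 152. ]), 84.8, 1246)
W pad/arch (array([690.2, -47.9]), array([21.9, 47. ]), 84.79, 2310) [0.1983 0.2089 0.2102]
cups (array([690.1, -47.8]), array([ 66.1, 154.7]), 84.76, 4112)
0.4981505710318622
```

View pics/s3.png

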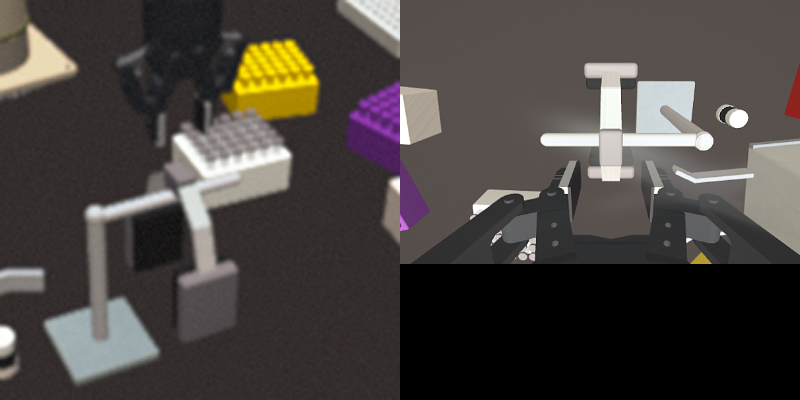

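The defenders hang level on the bar: pad at (611,140) in the wrist view, pad top measured at 0.209 m (bar top 0.185 + 24 mm), nothing touching them. Now moving behind the rack's +y face.

{"api": "jog_arm", "payload": {"increments": [[0, 0, -0.02, 0, 0, 0, 0.2], [0, 0, -0.04, 0, 0, 0, 0.2], [-0.02, -0.027, -0.04, 0, 0, 0, 0.2], [-0.044, -0.06, -0.04, 0, 0, 0, 0.2], [-0.066, -0.09, -0.04, 0, 0, 0, 0.2]]}}

```text
clock: 9.98
position: [0.6324, 0.0482, 0.3149]
ee_rot: [0.999, -0.047, 0.0, -0.0]
ft_force: [0.5, 1.3, 0.7]
grip_width: 0.601
grasp_force: 0.0
```

{"api": "jog_arm", "payload": {"increments": [[-0.024, -0.033, 0, 0, 0, 0, 0.2], [-0.048, -0.066, 0, 0, 0, 0, 0.2], [-0.072, -0.099, 0, 0, 0, 0, 0.2], [-0.096, -0.132, 0, 0, 0, 0, 0.2], [-0.12, -0.165, 0, 0, 0, 0, 0.2]]}}

```text
clock: 10.4
position: [0.5276, 0.2243, 0.3152]
ee_rot: [0.999, -0.046, 0.0, -0.0]
ft_force: [0.9, 0.8, -0.7]
grip_width: 0.6
grasp_force: 0.0
```

{"api": "jog_arm", "payload": {"increments": [[-0.015, -0.021, 0, 0, 0, -0.1, 0.4], [-0.03, -0.043, 0, 0, 0, -0.2, 0.4], [-0.03, -0.043, 0, 0, 0, -0.3, 0.4], [-0.03, -0.043, 0, 0, 0, -0.41, 0.4], [-0.03, -0.043, 0, 0, 0, -0.52, 0.4]]}}

```text
clock: 10.82
position: [0.5027, 0.269, 0.3149]
ee_rot: [0.977, 0.215, 0.0, -0.0]
ft_force: [-0.0, -0.8, -0.2]
grip_width: 0.7
grasp_force: 0.0
```

{"api": "jog_arm", "payload": {"increments": [[0, 0, 0, 0, 0, -0.1, 0.4], [0, 0, 0, 0, 0, -0.2, 0.4], [0, 0, 0, 0, 0, -0.3, 0.4], [0, 0, 0, 0, 0, -0.41, 0.4], [0, 0, 0, 0, 0, -0.52, 0.4]]}}

```text
clock: 11.23
position: [0.5031, 0.2683, 0.3149]
ee_rot: [0.889, 0.459, 0.0, -0.0]
ft_force: [-0.1, 0.4, -1.2]
grip_width: 0.697
grasp_force: 0.0
```

{"api": "jog_arm", "payload": {"increments": [[0, 0, 0, 0, 0, -0.1, 0.4], [0, 0, 0, 0, 0, -0.2, 0.4], [0, 0, 0, 0, 0, -0.3, 0.4], [0, 0, 0, 0, 0, -0.4, 0.4], [0, 0, 0, 0, 0, -0.487, 0.4]]}}

```text
clock: 11.65
position: [0.5031, 0.2684, 0.3149]
ee_rot: [0.752, 0.659, 0.0, 0.0]
ft_force: [-0.1, -0.5, 0.8]
grip_width: 0.7
grasp_force: 0.0
```

Run:
```python
from h import *
for n in("wrist","top","scene"):
    P=cloud(optics.camera(n)); q=sel(P,[(.39,.58),(.07,.245),(.045,.09)]); print(n,"rack",rect(q) if len(q)>9 else 0)
    q=sel(P,[(.40,.57),(-.29,-.20),(.018,.03)]);
    for lo in((.39,.43),(.525,.56)):
        z=q[(q[:,0]>lo[0])&(q[:,0]<lo[1])]; print("  wall",np.percentile(z[:,0],[2,98]).round(4) if len(z)>9 else 0)
go((.502,.269,.04),-7.84); print(get_obs()["joint_pos"].round(2))
```

```text
wrist rack (array([486.6, 162.5]), array([127.1, 106.2]), 82.14, 8357)
  wall 0
  wall 0
top rack (array([486.4, 162.3]), array([128.6, 106.7]), 82.08, 1844)
  wall [0.4115 0.4195]
  wall [0.5373 0.5457]
scene rack (array([490.2, 155.8]), array([128.2, 106.2]), 81.05, 858)
  wall [0.4117 0.4243]
  wall [0.5373 0.5494]
pos [0.5031 0.2683 0.3148] tooly -7.95 shift [ 0.0003 -0.0014  0.2748] turnz -0.0018 tilt [ 0.001  0.    -1.   ] clk 11.8
[-0.79  0.18  0.26  1.53 -0.05  1.43 -0.67]
```

{"api": "jog_arm", "payload": {"increments": [[0, -0.001, 0.035, 0, 0, 0, 0.4], [0, -0.001, 0.075, 0, 0, 0, 0.4], [0, -0.001, 0.115, 0, 0, 0, 0.4], [0, -0.001, 0.15, 0, 0, 0, 0.4], [0, -0.001, 0.18, 0, 0, 0, 0.4]]}}

```text
clock: 12.22
position: [0.5013, 0.2682, 0.1321]
ee_rot: [0.755, 0.656, -0.001, -0.0]
ft_force: [-0.4, 0.4, 0.1]
grip_width: 0.698
grasp_force: 0.0
```

{"api": "jog_arm", "payload": {"increments": [[0, 0, 0.03, 0, 0, 0, 0.4], [0, 0, 0.055, 0, 0, 0, 0.4], [0, 0, 0.075, 0, 0, 0, 0.4], [0, 0, 0.09, 0, 0, 0, 0.4], [0, 0, 0.095, 0, 0, 0, 0.4]]}}

```text
clock: 12.63
position: [0.5009, 0.268, 0.037]
ee_rot: [0.755, 0.656, -0.002, -0.0]
ft_force: [-0.1, -0.7, -0.1]
grip_width: 0.699
grasp_force: 0.0
```

{"api": "jog_arm", "payload": {"increments": [[-0.008, 0, 0, 0, 0, 0, 0.4], [-0.016, 0, 0, 0, 0, 0, 0.4], [-0.022, 0, 0, 0, 0, 0, 0.4], [-0.026, 0, 0, 0, 0, 0, 0.4], [-0.028, 0, 0, 0, 0, 0, 0.4]]}}

```text
clock: 13.05
position: [0.4987, 0.24, 0.0402]
ee_rot: [0.754, 0.657, 0.001, 0.0]
ft_force: [0.0, -0.2, -0.2]
grip_width: 0.701
grasp_force: 0.0
```

Run:
```python
from h import *
for n in("wrist","top"):
    c=optics.camera(n); P=cloud(c); q=sel(P,[(.39,.58),(.05,.235),(.058,.08)]); print(n,"tubes",rect(q) if len(q)>9 else 0)
    if n=="wrist": save("pics/w4.png",c["color"])
o=get_obs(); print(o["ft_force"].round(1)); go((.5,.23,.04),-7.84)
```

```text
wrist tubes (array([502.4, 226.7]), array([ 16.6, 113.9]), 89.99, 2140)
top tubes (array([490.6, 170.3]), array([132.2, 110.2]), 80.47, 924)
[ 0.  -0.   0.2]
pos [0.4985 0.2406 0.0399] tooly -7.85 shift [-0.0103  0.003  -0.0001] turnz -0.0001 tilt [ 0.001  0.001 -1.   ] clk 13.15
```

View pics/w4.png

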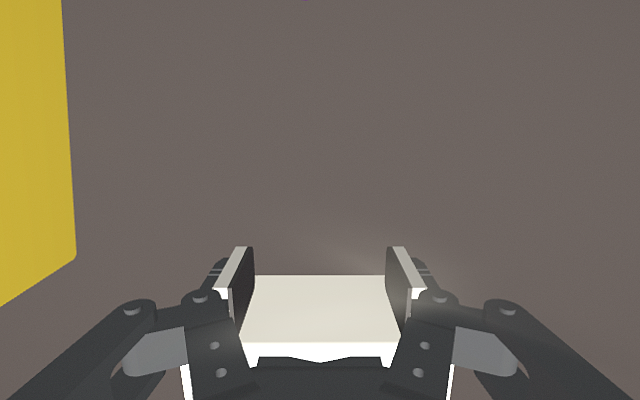

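The fingers at (235,270) and (405,270) straddle the centre of the rack's white face, a few mm short of touching. I'll work out a gentle curved push that straightens the rack.

```bash
cat >> h.py <<'E'
def plan(C0,th0,C1,th1,n,d=.075):
    """push plan: n calls of 5 rows; rack centre C0->C1, yaw th0->th1 (deg)"""
    o=get_obs(); p=o["position"]; R=Rn.from_quat(o["ee_rot"]).as_matrix()
    for k in range(1,n+1):
        s=k/n; th=np.radians(th0+(th1-th0)*s); C=np.array(C0)+(np.array(C1)-C0)*s
        Rz=Rn.from_euler("z",th).as_matrix(); y=Rz[:,0]; z=np.array([0,0,-1.]); Rt=np.c_[np.cross(y,z),y,z]
        t=np.r_[C,.04]+Rz@[0,d,0]; print(k,"shift",(R.T@(t-p)).round(4),"turn",Rn.from_matrix(R.T@Rt).as_rotvec().round(4),"->",t.round(3)); p,R=t,Rt
E
python3 - <<'E'
from h import *
plan((.4865,.1625),-7.9,(.4785,-.03),.6,4)
E
```

```text
1 shift [-0.052   0.0007 -0.0001] turn [ 0.0007 -0.0008 -0.0361] -> [0.492 0.189 0.04 ]
2 shift [-0.0481  0.0001  0.    ] turn [ 0.      0.     -0.0371] -> [0.487 0.141 0.04 ]
3 shift [-0.0482 -0.0017  0.    ] turn [ 0.      0.     -0.0371] -> [0.482 0.093 0.04 ]
4 shift [-0.0482 -0.0035  0.    ] turn [ 0.      0.     -0.0371] -> [0.478 0.045 0.04 ]
```

{"api": "jog_arm", "payload": {"increments": [[-0.008, 0, 0, 0, 0, -0.006, 0.4], [-0.018, 0, 0, 0, 0, -0.013, 0.4], [-0.029, 0.0005, 0, 0, 0, -0.02, 0.4], [-0.04, 0.0005, 0, 0, 0, -0.028, 0.4], [-0.052, 0.0005, 0, 0, 0, -0.036, 0.4]]}}

```text
clock: 13.57
position: [0.4918, 0.1888, 0.0397]
ee_rot: [0.741, 0.671, 0.001, -0.0]
ft_force: [0.5, 5.7, 3.4]
grip_width: 0.699
grasp_force: 2.6
```

{"api": "jog_arm", "payload": {"increments": [[-0.01, 0, 0, 0, 0, -0.007, 0.4], [-0.02, 0, 0, 0, 0, -0.015, 0.4], [-0.03, 0, 0, 0, 0, -0.022, 0.4], [-0.039, 0, 0, 0, 0, -0.03, 0.4], [-0.048, 0, 0, 0, 0, -0.037, 0.4]]}}

```text
clock: 13.98
position: [0.4869, 0.141, 0.0396]
ee_rot: [0.729, 0.685, 0.001, -0.0]
ft_force: [0.4, 6.0, 4.3]
grip_width: 0.703
grasp_force: 2.9
```

{"api": "jog_arm", "payload": {"increments": [[-0.01, 0, 0, 0, 0, -0.007, 0.4], [-0.02, -0.001, 0, 0, 0, -0.015, 0.4], [-0.03, -0.001, 0, 0, 0, -0.022, 0.4], [-0.039, -0.0015, 0, 0, 0, -0.03, 0.4], [-0.048, -0.0017, 0, 0, 0, -0.037, 0.4]]}}

```text
clock: 14.4
position: [0.482, 0.0932, 0.0395]
ee_rot: [0.716, 0.698, 0.001, -0.0]
ft_force: [0.3, 6.8, 5.0]
grip_width: 0.699
grasp_force: 2.9
```

{"api": "jog_arm", "payload": {"increments": [[-0.01, -0.0005, 0, 0, 0, -0.007, 0.4], [-0.02, -0.001, 0, 0, 0, -0.015, 0.4], [-0.03, -0.002, 0, 0, 0, -0.022, 0.4], [-0.04, -0.003, 0, 0, 0, -0.03, 0.4], [-0.048, -0.0035, 0, 0, 0, -0.037, 0.4]]}}

```text
clock: 14.82
position: [0.477, 0.0449, 0.0394]
ee_rot: [0.703, 0.711, 0.0, -0.0]
ft_force: [-0.3, 5.9, 3.3]
grip_width: 0.702
grasp_force: 2.7
```

Run:
```python
from h import *
T=optics.camera("top"); save("pics/t5.png",cv2.resize(T["color"][90:270,250:530],None,fx=2.8,fy=2.8,interpolation=cv2.INTER_CUBIC)); P=cloud(T); S=cloud(optics.camera("scene"))
for q in(sel(P,[(.39,.58),(-.13,.03),(.045,.08)]),sel(S,[(.39,.58),(-.13,.03),(.045,.08)])): print(rect(q),q[:,1].min().round(4))
q=sel(P,[(.39,.58),(-.13,-.02),(.045,.08)])
for x0,x1 in((.43,.45),(.47,.49),(.51,.525)): r=q[(q[:,0]>x0)&(q[:,0]<x1)]; print("front y",np.percentile(r[:,1],1).round(4))
o=get_obs(); print(o["ft_force"].round(1)); go((.478,.045,.04),.6)
```

```text
(array([476.9, -55.9]), array([106.5,  74.4]), 1.08, 999) -0.0939
(array([476.1, -34.6]), array([109.7, 135.3]), 4.11, 877) -0.1007
front y -0.0916
front y -0.0929
front y -0.0916
[-0.6  0.3 -0.6]
pos [0.4768 0.0438 0.0391] tooly 0.52 shift [ 0.0012  0.0012 -0.0009] turnz -0.0014 tilt [-0.001 -0.001 -1.   ] clk 14.9167
```

View pics/t5.png

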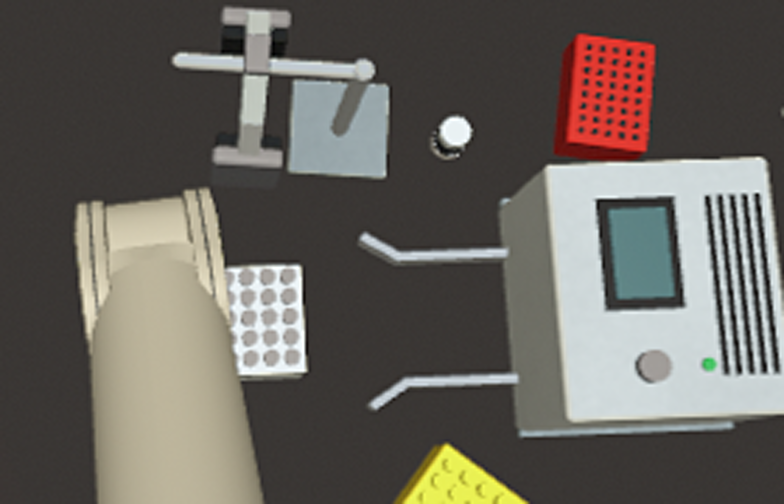

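In the top crop the rack at (267,318) is square and centred on the dock opening at (380,320), front edge at y=-0.093. The defenders still hang at (255,100). Pushing straight in.

{"api": "jog_arm", "payload": {"increments": [[-0.008, 0, 0, 0, 0, 0, 0.4], [-0.018, 0, 0, 0, 0, 0, 0.4], [-0.028, 0, 0, 0, 0, 0, 0.4], [-0.039, 0, 0, 0, 0, 0, 0.4], [-0.05, 0, 0, 0, 0, 0, 0.4]]}}

```text
clock: 15.33
position: [0.4775, -0.0051, 0.039]
ee_rot: [0.703, 0.711, -0.0, -0.0]
ft_force: [-0.3, 2.4, 0.9]
grip_width: 0.698
grasp_force: 1.6
```

{"api": "jog_arm", "payload": {"increments": [[-0.01, 0, 0, 0, 0, 0, 0.4], [-0.02, 0, 0, 0, 0, 0, 0.4], [-0.03, 0, 0, 0, 0, 0, 0.4], [-0.04, 0, 0, 0, 0, 0, 0.4], [-0.05, 0, 0, 0, 0, 0, 0.4]]}}

```text
clock: 15.75
position: [0.4782, -0.0552, 0.039]
ee_rot: [0.703, 0.711, -0.0, -0.0]
ft_force: [-0.2, 2.5, -0.3]
grip_width: 0.699
grasp_force: 1.0
```

{"api": "jog_arm", "payload": {"increments": [[-0.01, 0, 0, 0, 0, 0, 0.4], [-0.02, 0, 0, 0, 0, 0, 0.4], [-0.03, 0, 0, 0, 0, 0, 0.4], [-0.04, 0, 0, 0, 0, 0, 0.4], [-0.05, 0, 0, 0, 0, 0, 0.4]]}}

```text
clock: 16.17
position: [0.4789, -0.1051, 0.0392]
ee_rot: [0.703, 0.711, -0.0, -0.0]
ft_force: [-0.5, 2.2, -1.8]
grip_width: 0.705
grasp_force: 1.0
```

{"api": "jog_arm", "payload": {"increments": [[-0.009, 0, 0, 0, 0, 0, 0.4], [-0.018, 0, 0, 0, 0, 0, 0.4], [-0.027, 0, 0, 0, 0, 0, 0.4], [-0.036, 0, 0, 0, 0, 0, 0.4], [-0.042, 0, 0, 0, 0, 0, 0.4]]}}

```text
clock: 16.58
position: [0.4794, -0.1474, 0.0392]
ee_rot: [0.703, 0.711, -0.0, 0.0]
ft_force: [-0.6, 2.7, 0.1]
grip_width: 0.698
grasp_force: 1.4
```

Run:
```python
from h import *
P=cloud(optics.camera("top")); q=sel(P,[(.39,.58),(-.31,-.2),(.045,.08)]); print(rect(q),q[:,1].min().round(4))
for x0,x1 in((.43,.45),(.47,.49),(.51,.525)):
    r=q[(q[:,0]>x0)&(q[:,0]<x1)]; f=sel(P,[(x0,x1),(-.33,-.28),(.10,.16)]); print("front y",np.percentile(r[:,1],1).round(4),"face",np.median(f[:,1]).round(4) if len(f) else 0)
q=sel(P,[(.37,.59),(-.52,-.29),(.163,.18)]); print(rect(q))
o=get_obs(); print(o["ft_force"].round(1)); go((.478,-.166,.04),.6)
```

```text
(array([ 484.9, -280.2]), array([189.6,  50.2]), 0.17, 425) -0.3055
front y -0.3052 face -0.3038
front y -0.3046 face -0.3036
front y -0.304 face -0.3033
(array([ 480. , -401.8]), array([220.9, 199.3]), 0.34, 7008)
[-0.7 -0.7 -0.5]
pos [ 0.4794 -0.1483  0.0393] tooly 0.54 shift [-0.0177 -0.0015 -0.0007] turnz -0.0011 tilt [ 0.    -0.001 -1.   ] clk 16.6333
```

{"api": "jog_arm", "payload": {"increments": [[-0.003, 0, 0, 0, 0, 0, 0.4], [-0.006, 0, 0, 0, 0, 0, 0.4], [-0.009, 0, 0, 0, 0, 0, 0.4], [-0.011, 0, 0, 0, 0, 0, 0.4], [-0.013, 0, 0, 0, 0, 0, 0.4]]}}

```text
clock: 17.05
position: [0.4798, -0.1589, 0.0393]
ee_rot: [0.703, 0.711, 0.0, 0.0]
ft_force: [-0.2, 4.5, 1.6]
grip_width: 0.698
grasp_force: 2.1
```

{"api": "jog_arm", "payload": {"increments": [[-0.001, 0, 0, 0, 0, 0, 0.4], [-0.002, 0, 0, 0, 0, 0, 0.4], [-0.003, 0, 0, 0, 0, 0, 0.4], [-0.0035, 0, 0, 0, 0, 0, 0.4], [-0.004, 0, 0, 0, 0, 0, 0.4]]}}

```text
clock: 17.47
position: [0.4798, -0.1629, 0.0393]
ee_rot: [0.703, 0.711, 0.0, -0.0]
ft_force: [-0.3, 5.1, 3.3]
grip_width: 0.701
grasp_force: 2.5
```

{"api": "jog_arm", "payload": {"increments": [[-0.001, 0, 0, 0, 0, 0, 0.4], [-0.0015, 0, 0, 0, 0, 0, 0.4], [-0.002, 0, 0, 0, 0, 0, 0.4], [-0.0025, 0, 0, 0, 0, 0, 0.4], [-0.003, 0, 0, 0, 0, 0, 0.4]]}}

```text
clock: 17.88
position: [0.4798, -0.1651, 0.0393]
ee_rot: [0.703, 0.711, 0.0, -0.001]
ft_force: [-1.2, 10.5, 6.4]
grip_width: 0.698
grasp_force: 5.2
```

{"api": "jog_arm", "payload": {"increments": [[-0.0005, 0, 0, 0, 0, 0, 0.4], [-0.001, 0, 0, 0, 0, 0, 0.4], [-0.0015, 0, 0, 0, 0, 0, 0.4], [-0.0015, 0, 0, 0, 0, 0, 0.4], [-0.0015, 0, 0, 0, 0, 0, 0.4]]}}

```text
clock: 18.3
position: [0.4798, -0.1651, 0.0392]
ee_rot: [0.703, 0.711, 0.001, -0.001]
ft_force: [-2.7, 14.7, 7.3]
grip_width: 0.7
grasp_force: 7.2
```

It stalls at y=-0.1651 (predicted -0.166) as the force climbs to 15 N, so the rack is home. Backing off and checking.

{"api": "jog_arm", "payload": {"increments": [[0.003, 0, 0, 0, 0, 0, 0.4], [0.01, 0, 0, 0, 0, 0, 0.4], [0.025, 0, 0, 0, 0, 0, 0.4], [0.045, 0, 0, 0, 0, 0, 0.4], [0.07, 0, 0, 0, 0, 0, 0.4]]}}

```text
clock: 18.72
position: [0.4786, -0.0986, 0.0391]
ee_rot: [0.704, 0.71, -0.0, 0.001]
ft_force: [0.8, -0.2, -0.9]
grip_width: 0.702
grasp_force: 0.0
```

{"api": "jog_arm", "payload": {"increments": [[0.02, 0, -0.02, 0, 0, 0, 0.4], [0.04, 0, -0.05, 0, 0, 0, 0.4], [0.07, 0, -0.085, 0, 0, 0, 0.4], [0.1, 0, -0.12, 0, 0, 0, 0.4], [0.12, 0, -0.15, 0, 0, 0, 0.4]]}}

```text
clock: 19.13
position: [0.4769, 0.0214, 0.1876]
ee_rot: [0.703, 0.711, -0.0, 0.0]
ft_force: [1.8, 0.4, 0.2]
grip_width: 0.703
grasp_force: 0.0
```

{"api": "jog_arm", "payload": {"increments": [[0.03, 0, -0.02, 0, 0, 0, 0.4], [0.065, 0, -0.04, 0, 0, 0, 0.4], [0.1, 0, -0.06, 0, 0, 0, 0.4], [0.13, 0, -0.08, 0, 0, 0, 0.4], [0.15, 0, -0.09, 0, 0, 0, 0.4]]}}

```text
clock: 19.55
position: [0.476, 0.1737, 0.2789]
ee_rot: [0.703, 0.712, 0.001, 0.001]
ft_force: [0.2, 0.6, -0.3]
grip_width: 0.701
grasp_force: 0.0
```

Run:
```python
from h import *
T=optics.camera("top");S=optics.camera("scene"); a=cv2.resize(T["color"][90:270,270:450],(400,400)); b=cv2.resize(S["color"][150:330,130:310],(400,400)); save("pics/f.png",np.hstack([a,b]))
P=cloud(T); q=sel(P,[(.425,.533),(-.30,-.15),(.045,.08)]); print(rect(q)); q=sel(P,[(.425,.533),(-.30,-.15),(.065,.085)]); print("tubes",rect(q))
q=sel(P,[(.6,.8),(-.11,.03),(.197,.22)]); print("pad",rect(q),np.percentile(q[:,2],[50]).round(4))
q=sel(P,[(.62,.70),(-.29,-.22),(.03,.07)]); print("jar",rect(q))
print(get_obs()["position"].round(3))
```

```text
(array([ 479.6, -237. ]), array([106.7, 126. ]), 0.35, 1809)
tubes (array([ 479.7, -239.5]), array([ 94.3, 113.9]), 0.32, 908)
pad (array([688.5, -47.5]), array([22.1, 47.3]), 81.18, 154) [0.2077]
jar (array([ 662.1, -253.6]), array([27.8, 28.9]), 45.45, 103)
[0.476 0.174 0.278]
```

View pics/f.png

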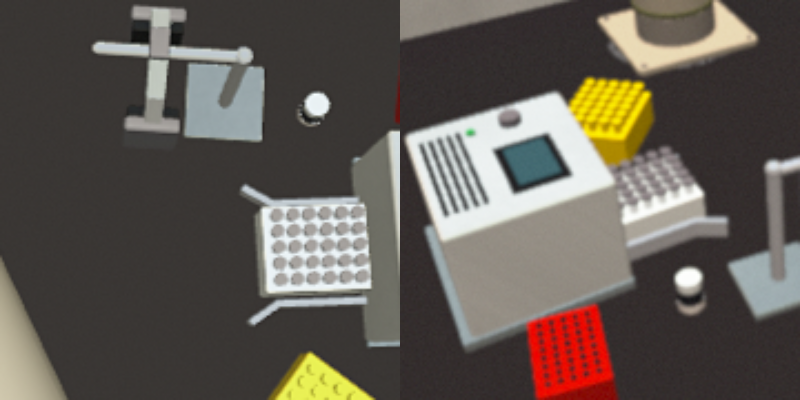

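The rack sits square against the machine at (315,248), with its centre measured at (0.4797,-0.2395), which is the home position. The defenders hang at (155,70), and the jar hasn't moved. Handing in.

```bash
python3 -c "
from h import *
print(workorder.hand_in())"
```

```text
the job is handed in; nothing more can be done
None
```

The job is handed in at about 20 s of the 72 s limit: the ear defenders hang level on the rail bar, and the rack was slid along the bench until it stopped against the machine in the dock. The carton, jar and tip box were not touched.

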